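Impact-test a plastic case with the spring hammer

TASK

Give the loose grey plastic case a blow on the bench impact tester: set it down in the nest (do not drop it) and slide it home against the anvil, then draw the hammer straight back by its knob just until you feel the sear has caught, without hauling on the back stop behind it. Ease the hammer forward onto the sear before you let go of the knob, so that it never snaps forward on its own, then press the trigger pad to fire it into the case. Leave the case in the nest and the other things on the bench where they are.

Things in the scene. Friction and masses are not known exactly. Their poses are not given: they have to be found in the camera images.
- case_mid (a point): Centre of the loose grey closed plastic case, a plain block 44 (its own x) x 58 (its own y) x 54 mm tall, with a dark seam round it and four screws in its lid; 0.1 to 0.2 kg. It stands upright on the bench, its underside 27 mm below this point, at any yaw. Either end may face the hammer. Grasp it across its 44 mm sides.
- nest (a point): Where the centre of the case must be when home in the nest: fixed on the tester, on the hammer's axis, 85 mm above the bench. Tester axes: +y is the way the hammer strikes (anvil at +y, knob at -y), z up. The flat nest floor is 27 mm below this point. The tester is fixed; its base plate, 100 (x) x 300 (y) x 18 mm high, is centred 89 mm to -y of here. Open from above.
- cheeks (a point): Point on the nest floor, below the nest point, midway between two low steel cheeks that guide the sides of the case: 48 mm between them across x, 11 mm high with flared tops, from 17 mm to -y to 23 mm to +y of here. The case goes in with its 58 mm length along y and 2 mm free each side. Axes as the nest.
- anvil (a point): Centre of the face of the steel anvil block, across y, 29 mm to +y of the nest point: the end of the case must bear on it. The block is 66 mm wide and rises to 31 mm above the nest point. With the hammer at rest, its round white head (20 mm diameter) ends 63 mm to -y of this face, so the 58 mm case has 5 mm to spare. Axes as the nest.
- housing (a point): Centre of the top of the aluminium hammer housing, slotted along its top: 46 wide (x), 120 mm long (y), top 109 mm above the bench; fixed. At its -y end a steel rear cap 52 wide and 8 mm thick, top 112 mm above the bench. The sear lever lies in the slot. Axes as the nest.
- knob (a point): Centre of the draw knob at the -y end of the hammer, 85 mm above the bench: a grooved dark sleeve of 22 mm diameter lying along y, 18 mm either way of this point, then at the rear a flange of 36 mm diameter, 9 mm thick, to pull on. At rest the rear cap is 24 mm to +y of this point. Free all round, 67 mm free beneath. Grasp from above, across x. Axes as the nest; moves with the hammer.
- hammer (a joint): How far the sprung hammer (knob, rod, head; 0.25 kg) is drawn back along -y, m; 0 at rest. A spring of 0.22 N/mm pulls it to 0. The sear catches it at some draw between 20 and 54 mm, unknown: it changes with the energy setting. Fired, it flies past 0, strikes the case 5 mm on and settles at 0 within 2 mm. With the trigger up it must not run forward faster than 0.3 m/s.
- back_stop: Origin: front face of the rubber back stop in the housing's slot. On the way to the catch the sear's ramp adds 2 to 4 N for some 8 mm, then less than 1 N. The sear drops in about 2 mm past the catch; 4 mm past it the hammer's collar meets this stop and the pull climbs steeply (about 6 N/mm) from 6 to 13 N. More than 15 N on the stop (20 to 27 N of pull) damages it.
- trigger_pad (a point): Middle of the top face of the trigger pad, a ribbed dark steel pad 24 x 24 mm on the front end of the sear lever, above the housing, 128 mm above the bench; level when up. Pressed straight down it trips the sear. Eased forward from the stop, a caught hammer rests on the sear after about 4 mm and the pull falls to nothing; one not caught goes on pulling.
- sear (a joint): Angle of the sear lever, rad: 0 with the trigger pad up, grows as it is pressed, 0.26 at its lower stop (pad 12 mm down). A caught hammer is let go at about 0.14 (pad 6 to 7 mm down) with 3 to 9 N on the pad; a spring returns the pad with 1 to 2 N. The lever also tips by itself, up to 0.18, while the hammer's collar passes beneath its nose.
- bottle_at (a point): Bystander: amber bottle with a white cap, 56 mm diameter, 115 mm tall; point on its axis 10 mm above the bench. Leave alone.
- jar_at (a point): Bystander: white jar, 60 mm diameter, 60 mm tall; point on its axis 10 mm above the bench. Leave alone.
- driver_at (a point): Bystander: screwdriver with a black handle lying on the bench, about 0.2 m long; point at its middle. Leave alone.
Mind the look-alikes: they are no part of the job. What is shaped like the part that bears case_mid but green is not meant.

How it is judged:
On the way, in this order (a step that is already met when the one before it is completed fails the run):
1. the case stands in the nest, home against the anvil, let go (x of case_mid in the frame of nest between -0.004 and 0.004 m and y of case_mid in the frame of nest between -0.0025 and 0.0025 m and z of case_mid in the frame of nest between -0.003 and 0.003 m and angle between case_mid's own z axis and vertical below 0.05 rad and contact force between the fingers and case below 0.1 N), for 0.3 s.
2. the hammer is drawn back and held by the sear alone, knob let go, case still home (x of case_mid in the frame of nest between -0.004 and 0.004 m and y of case_mid in the frame of nest between -0.0025 and 0.0025 m and z of case_mid in the frame of nest between -0.003 and 0.003 m and angle between case_mid's own z axis and vertical below 0.05 rad and value of joint hammer above 0.016 m and contact force between the fingers and hammer below 0.1 N and velocity of joint hammer between -0.02 and 0.02 m/s), for 0.3 s.
3. the pressed trigger lets the hammer fly, nothing holding the knob, case still home (x of case_mid in the frame of nest between -0.004 and 0.004 m and y of case_mid in the frame of nest between -0.0025 and 0.0025 m and z of case_mid in the frame of nest between -0.003 and 0.003 m and angle between case_mid's own z axis and vertical below 0.05 rad and velocity of joint hammer below -0.3 m/s and value of joint sear above 0.1 rad and contact force between the fingers and hammer below 0.1 N).
At the end, for the whole second after the job is handed in: After the blow the case stands upright and at rest in the nest, its centre within 5 mm of the nest point along x and y and within 4 mm in height; the fired hammer is at rest within about 5 mm of 0 and the trigger pad is up again (sear below 0.03 rad) (x of case_mid in the frame of nest between -0.005 and 0.005 m and y of case_mid in the frame of nest between -0.005 and 0.005 m and z of case_mid in the frame of nest between -0.004 and 0.004 m and angle between case_mid's own z axis and vertical below 0.06 rad and linear speed of case below 0.02 m/s and value of joint hammer between -0.006 and 0.005 m and velocity of joint hammer between -0.02 and 0.02 m/s and value of joint sear below 0.03 rad); the robot touches nothing.
It fails at once if the hammer is hauled against the back stop with more than 15 N (contact force between back_stop and hammer above 15 N).
It fails at once if the hammer runs forward faster than 0.3 m/s while the trigger is not pressed (velocity of joint hammer below -0.3 m/s and value of joint sear below 0.1 rad).
It fails at once if the case is dropped into the nest (falls faster than 0.45 m/s, let go, above the nest) (horizontal distance between case_mid and nest below 0.03 m and linear speed of case above 0.45 m/s and contact force between the fingers and case below 0.1 N and value of joint hammer between -0.003 and 0.003 m).
It fails at once if the bottle, jar or screwdriver is shifted by more than 30 mm (distance of any of bottle_at, jar_at, driver_at from where it was at the start of the episode above 0.03 m).
It also fails if it takes over 72 s, if anything falls off the work surface, if the arm or the gripper's body presses on something with over 40 N, if the wrist force passes 120 N, or if a joint passes its speed limit or range.

ROBOT

A 7-joint arm with a two-finger parallel gripper is mounted at the origin on the work surface. World frame = base frame: x ahead of the robot, y to its left, z up, the work surface at z = 0. Lengths are in m, angles in rad, forces in N, time in s.
With the tool pointing down it reaches from about 0.425 to 0.875 m from the base axis. Payload 8.4 kg.
Tool frame: the origin (TCP) lies at the very end of the fingers, on their centre line; the grasp point (between the pads) lies 19 mm behind it; z points along the fingers, y is the direction in which the jaws open and shut (so a half turn about z gives the same grasp; the last joint's range is limited). The gripper opens to 85 mm and grips with 20 to 120 N. Pads are 22 mm wide; open, the fingers measure 114 mm over their backs; the gripper's body (76 mm by 85 mm) begins 54 mm behind the grasp point. The pads swing forward as they close: fully open they stand 13 mm farther back than shut.
Start: joints at [-1.298, 0.333, 0.04, 1.465, -0.013, 1.343, -0.059], TCP at [0.236, 0.606, 0.231] pointing down, gripper open.
Joint ranges: [-2.58, 2.58], [-0.38, 2.09], [-1.3, 1.39], [0.25, 2.4], [-1.5, 4.64], [0.08, 2.09], [-2.65, 2.65]. Speed limits (rad/s): [2.22, 2.22, 2.79, 2.79, 3.14, 3.14, 3.14].

INTERFACE

Orientations are given as a rotation vector (axis times angle).
In Python, from cell import manip gives the robot as it stands. The module is installed in compiled form; this text tells all that it offers.
- The arm moves only by the tool play_rows, never from a script. Its argument "increments" is a list of rows, each an object of numbers: "dx", "dy", "dz": the shift along the tool's x, y, z in m; "rx", "ry", "rz": the turn, a rotation vector about the tool's x, y, z in rad; "jaw": the finger opening in m, from 0 to 0.0854. In form: [{"dx": .., "dy": .., "dz": .., "rx": .., "ry": .., "rz": .., "jaw": ..}, ...]. A call has 1 to 20 rows; each row is the pose to reach, as a shift and turn from the pose commanded when the call began, along the tool's axes at that moment; what a row does not reach only later rows make up. A row lasts 1/8 s, in which the tool goes at most 62.5 mm and 10.7 degrees, less where a joint would pass 70% of its speed; a pose out of reach is approached as far as the arm can. A call with a gripper value outside its range is refused whole. The fingers move at their own pace and stop on an object; the grip force is fixed at half the most. Time passes only in rows, so rows that repeat a pose let the fingers close. It gives the time, the measured TCP pose, the force and the opening at its end, in the units of the state.
- manip.read_state(): the state, without advancing time (a new reading comes with each control period).
- manip.get_image(name): name is "scene" or "side" or "wrist"; returns the picture (480x640x3 uint8, red, green, blue); there is no depth.
- manip.camera_model(name): a dict with "camera_matrix" (3x3 intrinsics, pixels), "k1" (the pictures are not rectified: a ray, as slopes to the right and down, at radius r is drawn at 1 + k1 r^2 times it, then the intrinsics apply), "T" (4x4, takes a point from camera to world coordinates); the wrist camera has in their place "mount" (4x4, takes a point from camera to tool coordinates, whose origin is the TCP and whose axes are the flange's). Camera axes: x right, y down, z forward; pixel columns grow to the right and rows downward; lengths in m; the calibration is good to about 2 mm. A picture is of the moment at which its call begins: read the wrist's pose just before it. camera_model takes no time and is no camera call.
- manip.close_job(): hands the job in, once; it reports no verdict.
The state is a dict: "time_s": time; "joints": joint angles; "joint_velocities": joint speeds; "joint_torque": joint torques, N m; "eef_pos": TCP position; "tcp_rot": TCP orientation; "contact_force": force on the tool from outside, world axes, zero at the start; "torque": the same for the moment, N m; "grip_width": finger opening in m.
Only numpy, scipy, OpenCV 4.12 (cv2) and the standard library are available. Lean on these libraries where they do the work, as an engineer would, in place of code of your own. Each camera call takes 0.05 s, during which the arm holds its last target. There are 200 camera calls.

## Working session

There is one attempt and no reset: what is moved stays moved. The work goes in short steps, Python scripts to look and compute and a tool call to move; the robot and the scene stay as the last step left them, time stands still between calls to the robot, and variables do not carry over. Pictures are saved under pics/ and viewed, about 8 in all and at most 12, crops included, and the job is handed in when it is done.

Besides the shell and the picture viewer there is one more tool, called as name(argument=value, ...) on one line, values as JSON. play_rows: Moves the arm, as the interface text tells. Its arguments: {"type":"object","properties":{"increments":{"type":"array","items":{"type":"object","properties":{"dx":{"type":"number"},"dy":{"type":"number"},"dz":{"type":"number"},"rx":{"type":"number"},"ry":{"type":"number"},"rz":{"type":"number"},"jaw":{"type":"number"}}}}},"required":["increments"]}

```bash
mkdir -p pics
cat > h.py <<'E'
import numpy as np, cv2
from scipy.spatial.transform import Rotation as R
from cell import manip
def cam(n, st=None):
    m=manip.camera_model(n); K=np.array(m["camera_matrix"]); 
    if "T" in m: T=np.array(m["T"])
    else:
        W=np.eye(4); W[:3,:3]=R.from_rotvec(st["tcp_rot"]).as_matrix(); W[:3,3]=st["eef_pos"]; T=W@np.array(m["mount"])
    return K,m["k1"],T
def ray(c,u,v):
    K,k1,T=c
    d=np.array([k1,0,0,0,0.])[[1,0,2,3,4]]*0; d=np.array([k1,0,0,0,0.])
    p=cv2.undistortPoints(np.array([[[u,v]]],float),K,d,R=None,P=None)[0,0]
    return T[:3,3],T[:3,:3]@np.array([p[0],p[1],1])
def onz(c,u,v,z):
    o,d=ray(c,u,v); return o+d*(z-o[2])/d[2]
def proj(c,P):
    K,k1,T=c; q=T[:3,:3].T@(np.array(P,float)-T[:3,3])
    x=q[:2]/q[2]; x=x*(1+k1*(x@x)); return K[:2,:2]@x+K[:2,2]
def tri(c1,p1,c2,p2):
    o1,d1=ray(c1,*p1);o2,d2=ray(c2,*p2)
    s=np.linalg.lstsq(np.c_[d1,-d2],o2-o1,rcond=None)[0]
    a,b=o1+s[0]*d1,o2+s[1]*d2; return (a+b)/2,np.linalg.norm(a-b)
def shot(n,f):
    st=manip.read_state(); im=cv2.cvtColor(np.array(manip.get_image(n)),cv2.COLOR_RGB2BGR); cv2.imwrite(f"pics/{f}.png",im); return im,cam(n,st),st
E
python3 - <<'E'
from h import *
np.set_printoptions(precision=4,suppress=True)
for n in("scene","side","wrist"):
    im,c,st=shot(n,n+"0"); print(n,c[0][0,0],c[1],c[2][:3].tolist())
print(st)
E
```

```text
scene 513.4218111557332 0.050968667311288525 [[-0.4958454907887289, 0.6632864196600241, -0.5605250884296533, 1.1453560712850266], [0.8684058441192475, 0.3765494134706816, -0.3226171556418268, 0.49404718685891946], [-0.0029221848027801965, -0.6467315244438543, -0.762712131886275, 0.9629134732834855]]
side 436.97308409337035 -0.007742635296044667 [[-0.9965123947617265, -0.03719354200697669, 0.07469730597032433, 0.46262690090464814], [-0.08315306865241273, 0.5174156862613873, -0.8516845512185511, 0.810952595559639], [-0.006972392698071891, -0.8549255219278653, -0.5187039017555497, 0.5193724784805479]]
wrist 388.6845418346712 -0.0873746159970687 [[0.3628922557465596, 0.8935558692559041, 0.26432389078079277, 0.169565634696542], [0.9318264618506172, -0.3470890163203658, -0.1059653704977174, 0.6321634650488245], [-0.0029420595050346824, 0.28475800825979214, -0.9585949201919349, 0.3717521726875815]]
{'time_s': 0.1, 'joints': array([-1.2982,  0.3338,  0.0398,  1.4662, -0.0134,  1.3433, -0.0585]), 'joint_velocities': array([-0.0012, -0.0021, -0.001 , -0.0022, -0.0015,  0.0012, -0.0004]), 'joint_torque': array([  0.0046, -66.0013,   1.3708, -40.648 ,   0.0171,   0.0088,
         0.0001]), 'eef_pos': array([0.236 , 0.6052, 0.2305]), 'tcp_rot': array([-0.5806, -3.0873,  0.0023]), 'contact_force': array([ 1.2044, -0.7721, -0.0979]), 'torque': array([ 0.0481, -0.0135, -0.0035]), 'grip_width': 0.08497650480135398}
```

View pics/scene0.png

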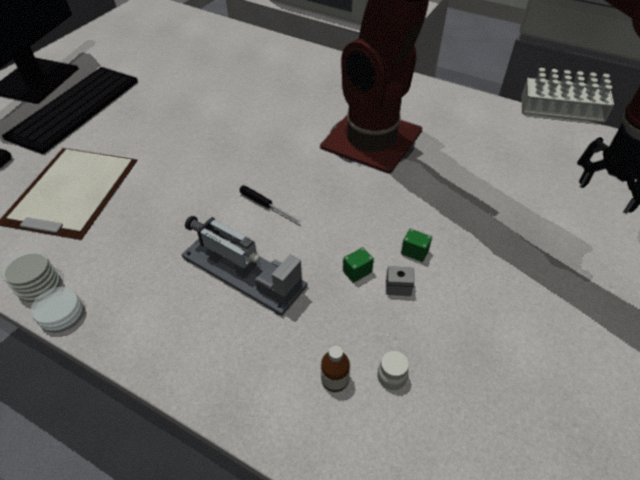

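View pics/side0.png

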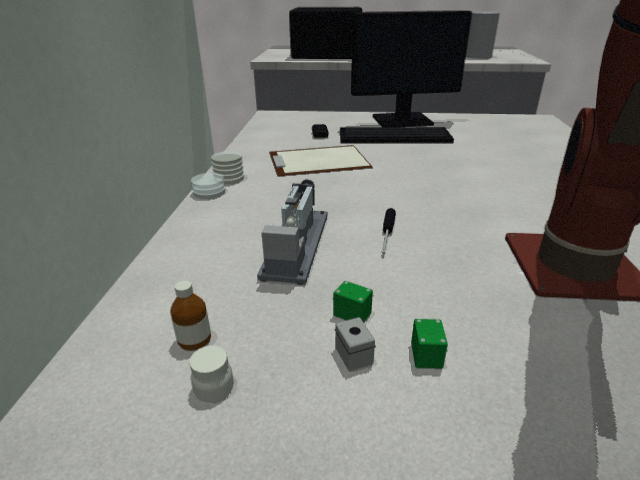

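Run:
```python
from h import *
np.set_printoptions(precision=4,suppress=True)
s=cam("scene");d=cam("side")
for nm,p,z in [("case",(401,272),.054),("bot",(336,352),.115),("jar",(395,360),.06),("drv",(268,203),.01),("g1",(357,256),.054),("g2",(417,237),.054),("pad",(248,241),.128),("knob",(193,222),.085),("anviltop",(287,268),.116),
 ("bL",(183,255),.018),("bR",(281,309),.018),("bR2",(306,286),.018)]: print(nm,onz(s,*p,z))
for nm,p,z in [("case",(354,328),.054),("bot",(183,288),.115),("jar",(210,358),.06),("drv",(388,230),.01),
 ("b1",(260,278),.018),("b2",(305,279),.018),("b3",(327,211),.018)]: print(nm,onz(d,*p,z))
a=cv2.imread("pics/scene0.png")[170:330,165:445]; b=cv2.imread("pics/side0.png")[165:375,220:460]
cv2.imwrite("pics/crop.png",np.vstack([cv2.resize(a,(700,400),interpolation=2)]))
```

```text
case [0.4568 0.2976 0.054 ]
bot [0.7318 0.2827 0.115 ]
jar [0.6634 0.3764 0.06  ]
drv [ 0.387  -0.1079  0.01  ]
g1 [0.4642 0.1916 0.054 ]
g2 [0.3433 0.2877 0.054 ]
pad [ 0.5983 -0.0066  0.128 ]
knob [ 0.5852 -0.1774  0.085 ]
anviltop [0.6116 0.1    0.116 ]
bL [ 0.6383 -0.1809  0.018 ]
bR [0.6522 0.1037 0.018 ]
bR2 [0.5722 0.1194 0.018 ]
case [0.4599 0.2919 0.054 ]
bot [0.7251 0.2892 0.115 ]
jar [0.6632 0.3772 0.06  ]
drv [ 0.3865 -0.1063  0.01  ]
b1 [0.6476 0.1207 0.018 ]
b2 [0.5586 0.1175 0.018 ]
b3 [ 0.5375 -0.1803  0.018 ]
```

View pics/crop.png

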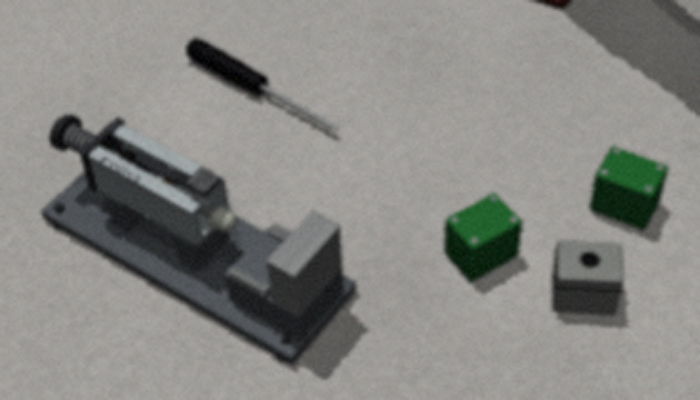

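```bash
cat >> h.py <<'E'
def go(p,xdir=None,st=None):
    "tool-frame shift+turn from the present pose to TCP p, pointing down, tool x along angle xdir (rad, world)"
    st=st or manip.read_state(); M=R.from_rotvec(st["tcp_rot"]).as_matrix()
    t=M.T@(np.array(p)-st["eef_pos"]); 
    if xdir is None: xdir=np.arctan2(M[1,0],M[0,0])
    x=np.array([np.cos(xdir),np.sin(xdir),0]); z=np.array([0,0,-1.]); D=np.c_[x,np.cross(z,x),z]
    r=R.from_matrix(M.T@D).as_rotvec()
    print("shift",t.round(4),"turn",r.round(4))
E
python3 - <<'E'
from h import *
go([.50,.27,.25])
E
```

```text
shift [-0.3678 -0.2165 -0.0191] turn [-0.0012  0.0001 -0.    ]
```

play_rows(increments=[{"dx":-0.04,"dy":-0.023},{"dx":-0.09,"dy":-0.053},{"dx":-0.14,"dy":-0.083},{"dx":-0.19,"dy":-0.113},{"dx":-0.24,"dy":-0.142},{"dx":-0.29,"dy":-0.17},{"dx":-0.34,"dy":-0.2,"dz":-0.02},{"dx":-0.368,"dy":-0.2165,"dz":-0.02},{"dx":-0.368,"dy":-0.2165,"dz":-0.02},{"dx":-0.368,"dy":-0.2165,"dz":-0.02},{"dx":-0.368,"dy":-0.2165,"dz":-0.02}])

```text
invalid input
```

Run:
```python
from h import *
im,c,st=shot("wrist","w1"); print(st)
```

```text
{'time_s': 0.15, 'joints': array([-1.29821766,  0.33373918,  0.0398452 ,  1.46605538, -0.01339821,
        1.3433087 , -0.05854443]), 'joint_velocities': array([-0.00018021,  0.00028609,  0.00074574, -0.00256833, -0.00013515,
       -0.00043006, -0.00042692]), 'joint_torque': array([ 1.88272803e-03, -6.59041500e+01,  1.36713512e+00, -4.05875051e+01,
        1.70332339e-02,  9.57303098e-03,  9.77119527e-06]), 'eef_pos': array([0.23600251, 0.60526248, 0.23063753]), 'tcp_rot': array([-5.80650244e-01, -3.08730512e+00,  1.93989286e-03]), 'contact_force': array([-0.30262248, -0.10951039,  0.37278384]), 'torque': array([0.04603104, 0.030922  , 0.02376457]), 'grip_width': 0.08559788634887987}
```

View pics/w1.png

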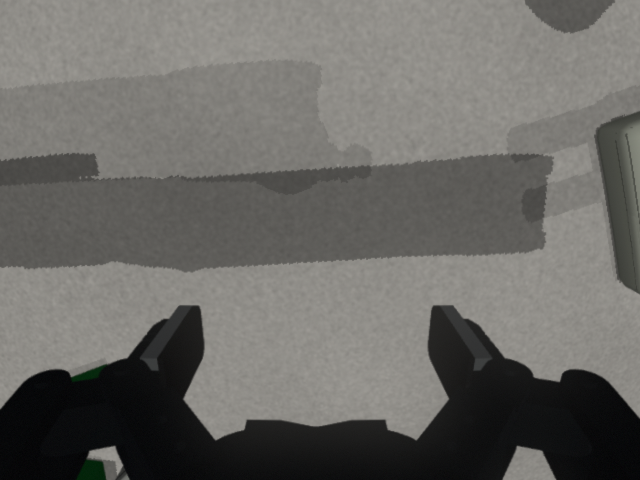

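play_rows(increments=[{"dx":-0.04,"dy":-0.023,"dz":0,"rx":0,"ry":0,"rz":0,"jaw":0.085},{"dx":-0.09,"dy":-0.053,"dz":0,"rx":0,"ry":0,"rz":0,"jaw":0.085},{"dx":-0.14,"dy":-0.083,"dz":0,"rx":0,"ry":0,"rz":0,"jaw":0.085},{"dx":-0.19,"dy":-0.113,"dz":0,"rx":0,"ry":0,"rz":0,"jaw":0.085},{"dx":-0.24,"dy":-0.142,"dz":0,"rx":0,"ry":0,"rz":0,"jaw":0.085},{"dx":-0.29,"dy":-0.17,"dz":-0.01,"rx":0,"ry":0,"rz":0,"jaw":0.085},{"dx":-0.34,"dy":-0.2,"dz":-0.02,"rx":0,"ry":0,"rz":0,"jaw":0.085},{"dx":-0.368,"dy":-0.2165,"dz":-0.02,"rx":0,"ry":0,"rz":0,"jaw":0.085},{"dx":-0.368,"dy":-0.2165,"dz":-0.02,"rx":0,"ry":0,"rz":0,"jaw":0.085},{"dx":-0.368,"dy":-0.2165,"dz":-0.02,"rx":0,"ry":0,"rz":0,"jaw":0.085}])

```text
time_s: 1.45
eef_pos: [0.4997, 0.271, 0.251]
tcp_rot: [-0.579, -3.087, -0.0]
contact_force: [-1.1, 0.3, 0.3]
grip_width: 0.0853
```

Run:
```python
from h import *
im,c,st=shot("wrist","w2"); print(st["eef_pos"],proj(c,(.458,.295,.054)),proj(c,(.60,.06,.058)))
```

```text
[0.49966693 0.27098246 0.2510393 ] [323.75602869 155.07279857] [159.3532755  373.21578834]
```

View pics/w2.png

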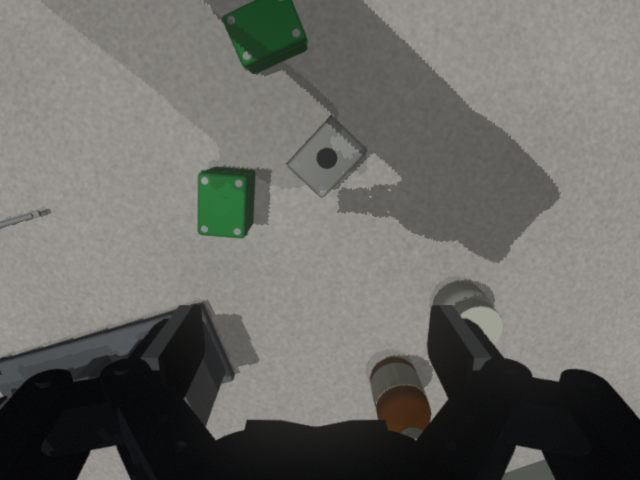

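Run:
```python
from h import *
np.set_printoptions(precision=4,suppress=True)
st=manip.read_state(); c=cam("wrist",st)
g=cv2.cvtColor(cv2.imread("pics/w2.png"),6)
q=np.array([(331,118),(367,152),(322,196),(287,162)],np.float32).reshape(-1,1,2)
q2=cv2.cornerSubPix(g,q.copy(),(6,6),(-1,-1),(3,50,.01)).reshape(-1,2); print(q2)
for Q in(q.reshape(-1,2),q2):
    P=np.array([onz(c,*p,.054) for p in Q]); print(P.mean(0)); 
    for i in range(4): d=P[(i+1)%4]-P[i]; print(np.linalg.norm(d),np.degrees(np.arctan2(d[1],d[0])))
i0=(326,158); print(onz(c,*i0,.054))
```

```text
[[330.894  113.4897]
 [366.1825 157.7145]
 [321.2359 197.8639]
 [285.4575 163.7213]]
[0.4605 0.297  0.054 ]
0.04183006332302423 26.792753646175424
0.054094332257906205 -66.30442246456712
0.04230685489315468 -155.57836432485576
0.05237310074570587 113.11083442796233
[0.4612 0.296  0.054 ]
0.047659872409465974 18.839919922433975
0.051988535757654754 -68.88017851728917
0.04293756236566975 -155.11776901597887
0.05690291720513064 115.93559625636574
[0.4607 0.2963 0.054 ]
```

Run:
```python
from h import *
go([.60,-.02,.32],np.radians(86))
```

```text
shift [-0.1991 -0.2353 -0.0691] turn [-6.0000e-04 -6.0000e-04  1.2706e+00]
```

play_rows(increments=[{"dx":-0.02,"dy":-0.024,"dz":-0.01,"rx":0,"ry":0,"rz":0.15,"jaw":0.085},{"dx":-0.05,"dy":-0.06,"dz":-0.02,"rx":0,"ry":0,"rz":0.33,"jaw":0.085},{"dx":-0.08,"dy":-0.095,"dz":-0.03,"rx":0,"ry":0,"rz":0.51,"jaw":0.085},{"dx":-0.11,"dy":-0.13,"dz":-0.04,"rx":0,"ry":0,"rz":0.69,"jaw":0.085},{"dx":-0.14,"dy":-0.165,"dz":-0.05,"rx":0,"ry":0,"rz":0.87,"jaw":0.085},{"dx":-0.17,"dy":-0.2,"dz":-0.06,"rx":0,"ry":0,"rz":1.05,"jaw":0.085},{"dx":-0.19,"dy":-0.225,"dz":-0.069,"rx":0,"ry":0,"rz":1.2,"jaw":0.085},{"dx":-0.199,"dy":-0.235,"dz":-0.069,"rx":0,"ry":0,"rz":1.27,"jaw":0.085},{"dx":-0.199,"dy":-0.235,"dz":-0.069,"rx":0,"ry":0,"rz":1.27,"jaw":0.085},{"dx":-0.199,"dy":-0.235,"dz":-0.069,"rx":0,"ry":0,"rz":1.27,"jaw":0.085}])

```text
time_s: 2.75
eef_pos: [0.6002, -0.0191, 0.32]
tcp_rot: [-2.294, -2.145, 0.0]
contact_force: [0.0, -0.1, 0.9]
grip_width: 0.0848
```

Run:
```python
from h import *
im,c,st=shot("wrist","w3"); print(st["eef_pos"],st["tcp_rot"])
```

```text
[ 0.60015677 -0.01913564  0.31999039] [-2.29394282e+00 -2.14529045e+00  2.62343488e-04]
```

View pics/w3.png

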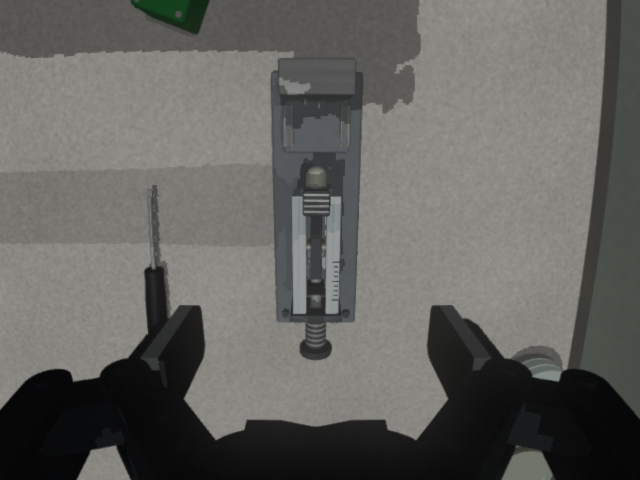

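Run:
```python
from h import *
im=cv2.imread("pics/w3.png")[45:245,255:380]; im2=cv2.imread("pics/w3.png")[180:380,255:380]
a=[cv2.resize(i,None,fx=3,fy=3,interpolation=cv2.INTER_CUBIC) for i in(im,im2)]
o=cv2.convertScaleAbs(np.hstack(a),alpha=1.6)
cv2.imwrite("pics/w3c.png",o); print(o.shape)
```

```text
(600, 750, 3)
```

View pics/w3c.png

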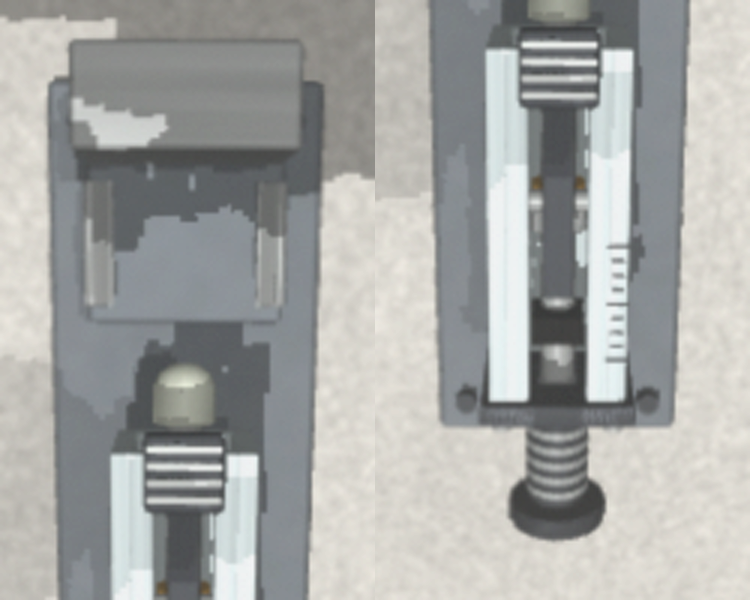

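Run:
```python
from h import *
np.set_printoptions(precision=4,suppress=True)
st=manip.read_state(); c=cam("wrist",st); print(c[2][:3])
L=lambda u,v,z:onz(c,255+(u+.5)/3-.5,45+(v+.5)/3-.5,z)
Q=lambda u,v,z:onz(c,255+(u-375+.5)/3-.5,180+(v+.5)/3-.5,z)
def s(n,*P):
    P=np.array(P); print(n,P.mean(0)); 
    if len(P)==2: d=P[1]-P[0]; print("   d",np.linalg.norm(d),np.degrees(np.arctan2(d[1],d[0])))
s("anvil front top",L(72,150,.116),L(300,150,.116))
s("anvil back top",L(70,40,.116),L(301,40,.116))
s("anvil foot",L(80,165,.058),L(290,165,.058))
s("base +y",L(50,83,.018),L(322,83,.018))
s("base -y",Q(441,425,.018),Q(672,425,.018))
s("base left",Q(441,425,.018),L(50,83,.018))
s("base right",Q(672,425,.018),L(322,83,.018))
s("floor front edge",L(85,322,.058),L(282,320,.058))
s("cheeks top(inner)",L(113,240,.067),L(258,240,.067))
s("cheeks y",L(98,180,.069),L(98,305,.069))
s("hous front",Q(486,50,.109),Q(633,50,.109))
s("hous rear",Q(488,400,.109),Q(627,400,.109))
s("hous left",Q(488,400,.109),Q(486,50,.109))
s("pad",Q(520,67,.128),Q(600,67,.128));s("pad y",Q(560,107,.128),Q(560,28,.128))
s("head",L(152,400,.085),L(215,400,.085)); s("headtip",L(184,365,.085))
s("flange",Q(509,505,.085),Q(605,505,.085)); s("sleeve",Q(527,455,.085),Q(588,455,.085))
s("capbot",Q(557,425,.085));
```

```text
[[ 0.9978 -0.0637 -0.02    0.6061]
 [-0.0667 -0.9563 -0.2848  0.0535]
 [-0.001   0.2855 -0.9584  0.4613]]
anvil front top [0.6083 0.0789 0.116 ]
   d 0.06415101211132135 -3.8191378384527512
anvil back top [0.6101 0.1082 0.116 ]
   d 0.06379805824166 -3.8231313193428744
anvil foot [0.6081 0.0784 0.058 ]
   d 0.06918874153090562 -3.821968245751789
base +y [0.6105 0.1092 0.018 ]
   d 0.09715237908607995 -3.8203475453127322
base -y [ 0.5891 -0.1856  0.018 ]
   d 0.0981832743206907 -3.792711957765331
base left [ 0.5511 -0.035   0.018 ]
   d 0.29561381258042785 85.74564450779013
base right [ 0.6485 -0.0415  0.018 ]
   d 0.29556044473135584 85.94541130591529
floor front edge [0.6042 0.0278 0.058 ]
   d 0.06690026732133038 -3.2470626097639017
cheeks top(inner) [0.6066 0.0543 0.067 ]
   d 0.04735132094692591 -3.8186094421513705
cheeks y [0.5782 0.0552 0.069 ]
   d 0.0395883517726244 -94.79389348363392
hous front [ 0.6021 -0.0092  0.109 ]
   d 0.04489278634786951 -3.813800747498637
hous rear [ 0.5936 -0.1271  0.109 ]
   d 0.04656857664526904 -3.7963058003232546
hous left [ 0.575  -0.0667  0.109 ]
   d 0.11827639332575021 85.46858930563967
pad [ 0.6021 -0.0108  0.128 ]
   d 0.023199837506912842 -3.812750335466951
pad y [ 0.6021 -0.0111  0.128 ]
   d 0.023267186003510184 86.20395631219596
head [0.6027 0.0044 0.085 ]
   d 0.020291035976373665 -3.817155150958273
headtip [0.6036 0.0156 0.085 ]
flange [ 0.5896 -0.1826  0.085 ]
   d 0.03549943128405544 -3.788229471094127
sleeve [ 0.5912 -0.1616  0.085 ]
   d 0.02219565280894996 -3.792871410145752
capbot [ 0.5919 -0.1494  0.085 ]
```

Run:
```python
from h import *
go([.4602,.2965,.12],np.radians(114.3))
```

```text
shift [ 0.3055 -0.1607  0.2003] turn [-0.0005 -0.0006 -0.4913]
```

play_rows(increments=[{"dx":0.03,"dy":-0.016,"dz":0,"rx":0,"ry":0,"rz":-0.05,"jaw":0.085},{"dx":0.08,"dy":-0.042,"dz":0,"rx":0,"ry":0,"rz":-0.15,"jaw":0.085},{"dx":0.13,"dy":-0.068,"dz":0,"rx":0,"ry":0,"rz":-0.25,"jaw":0.085},{"dx":0.18,"dy":-0.095,"dz":0.02,"rx":0,"ry":0,"rz":-0.35,"jaw":0.085},{"dx":0.23,"dy":-0.12,"dz":0.05,"rx":0,"ry":0,"rz":-0.45,"jaw":0.085},{"dx":0.275,"dy":-0.145,"dz":0.09,"rx":0,"ry":0,"rz":-0.49,"jaw":0.085},{"dx":0.3,"dy":-0.158,"dz":0.14,"rx":0,"ry":0,"rz":-0.491,"jaw":0.085},{"dx":0.3055,"dy":-0.1607,"dz":0.18,"rx":0,"ry":0,"rz":-0.491,"jaw":0.085},{"dx":0.3055,"dy":-0.1607,"dz":0.2,"rx":0,"ry":0,"rz":-0.491,"jaw":0.085},{"dx":0.3055,"dy":-0.1607,"dz":0.2,"rx":0,"ry":0,"rz":-0.491,"jaw":0.085},{"dx":0.3055,"dy":-0.1607,"dz":0.2,"rx":0,"ry":0,"rz":-0.491,"jaw":0.085}])

```text
time_s: 4.18
eef_pos: [0.462, 0.2957, 0.1214]
tcp_rot: [1.708, 2.636, 0.002]
contact_force: [0.3, 0.2, -0.6]
grip_width: 0.0849
```

Run:
```python
from h import *
im,c,st=shot("wrist","w4"); go([.4602,.2965,.02],np.radians(114.3),st)
# check: project expected case top corners
q=[proj(c,(.4602,.2965,.054)+np.array([a*np.cos(.424)-b*np.sin(.424),a*np.sin(.424)+b*np.cos(.424),0])) for a,b in((.022,.029),(-.022,.029),(-.022,-.029),(.022,-.029))]
cv2.polylines(im,[np.int32(q)],True,(0,0,255),1); cv2.imwrite("pics/w4o.png",im)
```

```text
shift [ 0.0014 -0.0014  0.1014] turn [ 0.0012 -0.0005 -0.0032]
```

View pics/w4o.png

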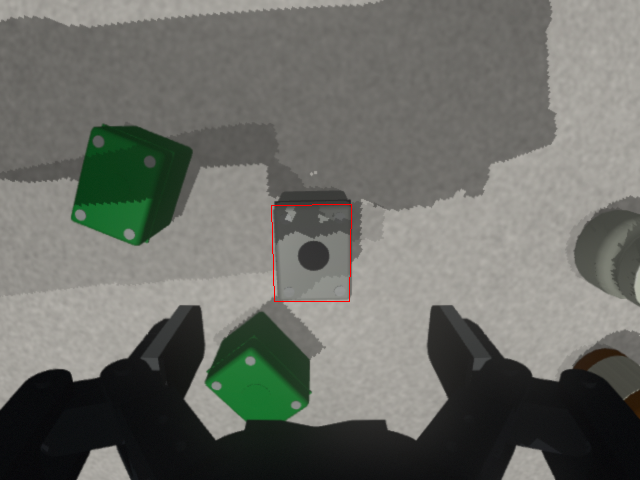

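play_rows(increments=[{"dx":0.0014,"dy":-0.0014,"dz":0.03,"rx":0,"ry":0,"rz":-0.003,"jaw":0.085},{"dx":0.0014,"dy":-0.0014,"dz":0.06,"rx":0,"ry":0,"rz":-0.003,"jaw":0.085},{"dx":0.0014,"dy":-0.0014,"dz":0.085,"rx":0,"ry":0,"rz":-0.003,"jaw":0.085},{"dx":0.0014,"dy":-0.0014,"dz":0.1,"rx":0,"ry":0,"rz":-0.003,"jaw":0.085},{"dx":0.0014,"dy":-0.0014,"dz":0.1,"rx":0,"ry":0,"rz":-0.003,"jaw":0.085},{"dx":0.0014,"dy":-0.0014,"dz":0.1,"rx":0,"ry":0,"rz":-0.003,"jaw":0.06},{"dx":0.0014,"dy":-0.0014,"dz":0.1,"rx":0,"ry":0,"rz":-0.003,"jaw":0.045},{"dx":0.0014,"dy":-0.0014,"dz":0.1,"rx":0,"ry":0,"rz":-0.003,"jaw":0.035},{"dx":0.0014,"dy":-0.0014,"dz":0.1,"rx":0,"ry":0,"rz":-0.003,"jaw":0.035},{"dx":0.0014,"dy":-0.0014,"dz":0.1,"rx":0,"ry":0,"rz":-0.003,"jaw":0.035},{"dx":0.0014,"dy":-0.0014,"dz":0.1,"rx":0,"ry":0,"rz":-0.003,"jaw":0.035}])

```text
time_s: 5.6
eef_pos: [0.4606, 0.2963, 0.0214]
tcp_rot: [1.705, 2.638, 0.003]
contact_force: [-0.7, -0.2, 6.2]
grip_width: 0.0433
```

Run:
```python
from h import *
np.set_printoptions(precision=4,suppress=True)
st=manip.read_state();print(st["eef_pos"],st["contact_force"],st["grip_width"])
```

```text
[0.4606 0.2963 0.0214] [-0.7231 -0.2103  6.2483] 0.043319554962285664
```

Run:
```python
from h import *
n=np.array([.6062,.0505]); u=np.array([.0715,.9974])
p=n-.0025*u
go([*p,.0794+.09],np.radians(85.9))
```

```text
shift [-0.286   0.031  -0.1481] turn [ 0.0015 -0.001   0.4945]
```

play_rows(increments=[{"dx":0,"dy":0,"dz":-0.02,"rx":0,"ry":0,"rz":0,"jaw":0.035},{"dx":0,"dy":0,"dz":-0.06,"rx":0,"ry":0,"rz":0,"jaw":0.035},{"dx":0,"dy":0,"dz":-0.11,"rx":0,"ry":0,"rz":0,"jaw":0.035},{"dx":-0.02,"dy":0.002,"dz":-0.15,"rx":0,"ry":0,"rz":0.03,"jaw":0.035},{"dx":-0.06,"dy":0.006,"dz":-0.17,"rx":0,"ry":0,"rz":0.1,"jaw":0.035},{"dx":-0.11,"dy":0.012,"dz":-0.175,"rx":0,"ry":0,"rz":0.2,"jaw":0.035},{"dx":-0.16,"dy":0.018,"dz":-0.175,"rx":0,"ry":0,"rz":0.3,"jaw":0.035},{"dx":-0.21,"dy":0.023,"dz":-0.175,"rx":0,"ry":0,"rz":0.4,"jaw":0.035},{"dx":-0.25,"dy":0.028,"dz":-0.175,"rx":0,"ry":0,"rz":0.47,"jaw":0.035},{"dx":-0.275,"dy":0.03,"dz":-0.16,"rx":0,"ry":0,"rz":0.49,"jaw":0.035},{"dx":-0.286,"dy":0.031,"dz":-0.148,"rx":0.0015,"ry":-0.001,"rz":0.4945,"jaw":0.035},{"dx":-0.286,"dy":0.031,"dz":-0.148,"rx":0.0015,"ry":-0.001,"rz":0.4945,"jaw":0.035},{"dx":-0.286,"dy":0.031,"dz":-0.148,"rx":0.0015,"ry":-0.001,"rz":0.4945,"jaw":0.035}])

```text
time_s: 7.22
eef_pos: [0.6053, 0.0492, 0.1685]
tcp_rot: [-2.297, -2.142, 0.002]
contact_force: [0.5, 0.0, -1.2]
grip_width: 0.0433
```

Run:
```python
from h import *
n=np.array([.6062,.0505]); u=np.array([.0715,.9974])
p=n-.0025*u
go([*p,.0794+.018],np.radians(85.9))
st=manip.read_state(); print(st["eef_pos"],st["contact_force"],st["grip_width"])
```

```text
shift [-0.0011  0.0009  0.0711] turn [-0.0014  0.0007  0.002 ]
[0.60527107 0.04923447 0.16854989] [ 0.47265276  0.04265813 -1.15787238] 0.0432629406061806
```

play_rows(increments=[{"dx":-0.0011,"dy":0.0009,"dz":0.02,"rx":-0.0014,"ry":0,"rz":0.002,"jaw":0.035},{"dx":-0.0011,"dy":0.0009,"dz":0.045,"rx":-0.0014,"ry":0,"rz":0.002,"jaw":0.035},{"dx":-0.0011,"dy":0.0009,"dz":0.063,"rx":-0.0014,"ry":0,"rz":0.002,"jaw":0.035},{"dx":-0.0011,"dy":0.0009,"dz":0.071,"rx":-0.0014,"ry":0,"rz":0.002,"jaw":0.035},{"dx":-0.0011,"dy":0.0009,"dz":0.071,"rx":-0.0014,"ry":0,"rz":0.002,"jaw":0.035},{"dx":-0.0011,"dy":0.0009,"dz":0.071,"rx":-0.0014,"ry":0,"rz":0.002,"jaw":0.035}])

```text
time_s: 7.98
eef_pos: [0.6069, 0.0465, 0.0982]
tcp_rot: [2.3, 2.137, 0.0]
contact_force: [0.2, 0.8, -2.1]
grip_width: 0.0438
```

Run:
```python
from h import *
im,c,st=shot("wrist","w5"); print(st["eef_pos"],st["contact_force"],st["grip_width"])
M=R.from_rotvec(st["tcp_rot"]).as_matrix();
zt=st["eef_pos"][2]-.0214+.054
print("case +y top edge expected", proj(c,np.r_[(st["eef_pos"]+M[:,0]*.029)[:2],zt]), "anvil", proj(c,(.6083,.0790,.116)))
cr=im[100:400,170:470]; cv2.imwrite("pics/w5c.png",cv2.convertScaleAbs(cv2.resize(cr,(600,600),interpolation=2),alpha=1.6))
```

```text
[0.60687728 0.04651265 0.09820714] [ 0.18130182  0.77539302 -2.05007008] 0.04379429628982941
case +y top edge expected [312.67977978 277.30143185] anvil [310.03508603 250.8187845 ]
```

View pics/w5c.png

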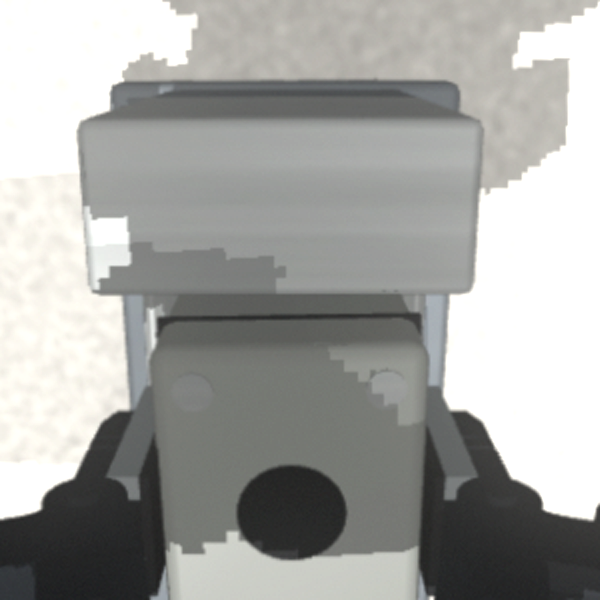

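Run:
```python
from h import *
np.set_printoptions(precision=4,suppress=True)
st=manip.read_state(); c=cam("wrist",st); print(st["eef_pos"])
f=lambda u,v,z:onz(c,170+u/2,100+v/2,z)
R_=np.array([[.9974,-.0715],[.0715,.9974]])
a=f(283,292,.116); print(a)
for v in(340,345,350):
    e=f(291,v,.0982-.0214+.054); print(e,"tester-frame vs anvil",R_@(e-a)[:2])
n=np.array([.6062,.0505]); u=np.array([.0715,.9974])
print((n-.0025*u))
go([*(n-.0025*u),.0794],np.radians(85.9),st)
```

```text
[0.6069 0.0465 0.0982]
[0.6089 0.0806 0.116 ]
[0.61   0.0777 0.1308] tester-frame vs anvil [ 0.0013 -0.0029]
[0.6099 0.0769 0.1308] tester-frame vs anvil [ 0.0013 -0.0037]
[0.6099 0.0761 0.1308] tester-frame vs anvil [ 0.0013 -0.0045]
[0.606 0.048]
shift [ 0.0015 -0.001   0.0188] turn [ 0.0015  0.001  -0.002 ]
```

play_rows(increments=[{"dx":0.001,"dy":-0.001,"dz":0.0,"rx":0.0015,"ry":0.001,"rz":-0.002,"jaw":0.035},{"dx":0.001,"dy":-0.001,"dz":0.003,"rx":0.0015,"ry":0.001,"rz":-0.002,"jaw":0.035},{"dx":0.001,"dy":-0.001,"dz":0.007,"rx":0.0015,"ry":0.001,"rz":-0.002,"jaw":0.035},{"dx":0.001,"dy":-0.001,"dz":0.011,"rx":0.0015,"ry":0.001,"rz":-0.002,"jaw":0.035},{"dx":0.001,"dy":-0.001,"dz":0.014,"rx":0.0015,"ry":0.001,"rz":-0.002,"jaw":0.035},{"dx":0.001,"dy":-0.001,"dz":0.014,"rx":0.0015,"ry":0.001,"rz":-0.002,"jaw":0.035}])

```text
time_s: 8.78
eef_pos: [0.6052, 0.0474, 0.083]
tcp_rot: [-2.299, -2.14, 0.003]
contact_force: [-0.4, 0.2, -2.1]
grip_width: 0.043
```

play_rows(increments=[{"dx":0,"dy":0,"dz":0.002,"rx":0,"ry":0,"rz":0,"jaw":0.035},{"dx":0,"dy":0,"dz":0.0035,"rx":0,"ry":0,"rz":0,"jaw":0.035},{"dx":0,"dy":0,"dz":0.0035,"rx":0,"ry":0,"rz":0,"jaw":0.035}])

```text
time_s: 9.15
eef_pos: [0.6054, 0.0475, 0.0798]
tcp_rot: [-2.299, -2.14, 0.002]
contact_force: [-0.6, 0.6, -2.3]
grip_width: 0.0433
```

play_rows(increments=[{"dx":0,"dy":0,"dz":0.001,"rx":0,"ry":0,"rz":0,"jaw":0.035},{"dx":0,"dy":0,"dz":0.002,"rx":0,"ry":0,"rz":0,"jaw":0.035}])

```text
time_s: 9.4
eef_pos: [0.6054, 0.0475, 0.0795]
tcp_rot: [-2.299, -2.14, 0.001]
contact_force: [-9.9, -0.1, 22.4]
grip_width: 0.0433
```

play_rows(increments=[{"dx":0,"dy":0,"dz":-0.0014,"rx":0,"ry":0,"rz":0,"jaw":0.035},{"dx":0,"dy":0,"dz":-0.0014,"rx":0,"ry":0,"rz":0,"jaw":0.035}])

```text
time_s: 9.65
eef_pos: [0.6056, 0.0474, 0.0796]
tcp_rot: [-2.299, -2.14, 0.001]
contact_force: [-1.0, -0.9, 4.2]
grip_width: 0.0435
```

play_rows(increments=[{"dx":0.001,"dy":0,"dz":0,"rx":0,"ry":0,"rz":0,"jaw":0.035},{"dx":0.002,"dy":0,"dz":0,"rx":0,"ry":0,"rz":0,"jaw":0.035},{"dx":0.002,"dy":0,"dz":0,"rx":0,"ry":0,"rz":0,"jaw":0.035}])

```text
time_s: 10.02
eef_pos: [0.606, 0.0489, 0.0796]
tcp_rot: [2.3, 2.14, -0.001]
contact_force: [-1.1, -3.8, 6.0]
grip_width: 0.0434
```

play_rows(increments=[{"dx":0.001,"dy":0,"dz":0,"rx":0,"ry":0,"rz":0,"jaw":0.035},{"dx":0.002,"dy":0,"dz":0,"rx":0,"ry":0,"rz":0,"jaw":0.035},{"dx":0.002,"dy":0,"dz":0,"rx":0,"ry":0,"rz":0,"jaw":0.035}])

```text
time_s: 10.4
eef_pos: [0.606, 0.0497, 0.0796]
tcp_rot: [2.3, 2.138, -0.003]
contact_force: [-2.0, -6.5, 5.5]
grip_width: 0.0431
```

play_rows(increments=[{"dx":0.001,"dy":0,"dz":0,"rx":0,"ry":0,"rz":0,"jaw":0.035},{"dx":0.002,"dy":0,"dz":0,"rx":0,"ry":0,"rz":0,"jaw":0.035},{"dx":0.002,"dy":0,"dz":0,"rx":0,"ry":0,"rz":0,"jaw":0.035}])

```text
time_s: 10.78
eef_pos: [0.6059, 0.0497, 0.0796]
tcp_rot: [2.302, 2.135, -0.005]
contact_force: [-2.5, -11.5, 7.2]
grip_width: 0.0435
```

play_rows(increments=[{"dx":-0.001,"dy":0,"dz":0,"rx":0,"ry":0,"rz":0,"jaw":0.045},{"dx":-0.001,"dy":0,"dz":0,"rx":0,"ry":0,"rz":0,"jaw":0.055},{"dx":-0.001,"dy":0,"dz":0,"rx":0,"ry":0,"rz":0,"jaw":0.065},{"dx":-0.001,"dy":0,"dz":0,"rx":0,"ry":0,"rz":0,"jaw":0.065},{"dx":-0.001,"dy":0,"dz":-0.01,"rx":0,"ry":0,"rz":0,"jaw":0.065},{"dx":-0.001,"dy":0,"dz":-0.04,"rx":0,"ry":0,"rz":0,"jaw":0.065},{"dx":-0.001,"dy":0,"dz":-0.08,"rx":0,"ry":0,"rz":0,"jaw":0.065},{"dx":-0.001,"dy":0,"dz":-0.12,"rx":0,"ry":0,"rz":0,"jaw":0.065},{"dx":-0.001,"dy":0,"dz":-0.14,"rx":0,"ry":0,"rz":0,"jaw":0.065},{"dx":-0.001,"dy":0,"dz":-0.14,"rx":0,"ry":0,"rz":0,"jaw":0.065}])

```text
time_s: 12.02
eef_pos: [0.6069, 0.0525, 0.2214]
tcp_rot: [2.299, 2.14, 0.003]
contact_force: [0.3, -0.7, -1.0]
grip_width: 0.065
```

Run:
```python
from h import *
n=np.array([.6062,.0505]); u=np.array([.0715,.9974])
st=manip.read_state(); print(st["eef_pos"],st["contact_force"]); go([*(n-.13*u),.24],np.radians(85.9),st)
im,c,st=shot("wrist","w6")
print("anvil",proj(c,(.6083,.0790,.116)),"edge if home",proj(c,(.6083,.0790,.112)), "-y edge", proj(c,[*(n-.029*u),.112]))
cr=im[150:450,170:470]; cv2.imwrite("pics/w6c.png",cv2.convertScaleAbs(cv2.resize(cr,(600,600),interpolation=2),alpha=1.6))
```

```text
[0.60687936 0.05247032 0.2214498 ] [ 0.27555221 -0.66261347 -0.95393464]
shift [-0.132  -0.0005 -0.0187] turn [ 0.0021 -0.001  -0.0001]
anvil [313.11817717 199.97415233] edge if home [313.14455465 198.84213464] -y edge [313.19039574 280.75107717]
```

View pics/w6c.png

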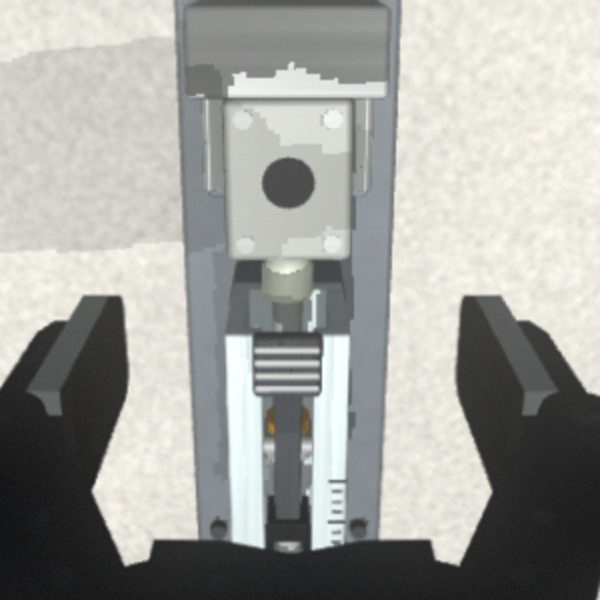

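Run:
```python
from h import *
np.set_printoptions(precision=4,suppress=True)
m=manip.camera_model("wrist"); st={"eef_pos":np.array([0.60015677,-0.01913564,0.31999039]),"tcp_rot":np.array([-2.29394282e+00,-2.14529045e+00,2.6e-4])}
c=cam("wrist",st)
Q=lambda u,v,z:onz(c,255+(u-375+.5)/3-.5,180+(v+.5)/3-.5,z)
n=np.array([.6062,.0505]); u=np.array([.0715,.9974])
for nm,p in [("capTopRear",Q(557,406,.112)),("flFrontTop",Q(557,478,.103)),("flRearBottom",Q(557,540,.067)),("flRearMid",Q(557,540,.075))]: print(nm,p,(p[:2]-n)@u,(p[:2]-n)@[u[1],-u[0]])
print(proj(c,[*(n-.21*u),.085]))
go([*(n-.209*u),.15],np.radians(85.9))
```

```text
capTopRear [ 0.5934 -0.1278  0.112 ] -0.17870816149978952 -5.0884127976840235e-05
flFrontTop [ 0.5912 -0.1604  0.103 ] -0.21141085251916536 9.089549820848197e-05
flRearBottom [ 0.5878 -0.2096  0.067 ] -0.26074359245357326 0.0002674043509088425
flRearMid [ 0.5882 -0.2043  0.075 ] -0.2553923818345375 0.00025503588222463777
[315.2836 329.1886]
shift [-0.211   0.0002  0.0698] turn [-0.0001 -0.0002  0.    ]
```

Run:
```python
from h import *
np.set_printoptions(precision=4,suppress=True)
st={"eef_pos":np.array([0.60015677,-0.01913564,0.31999039]),"tcp_rot":np.array([-2.29394282e+00,-2.14529045e+00,2.6e-4])}
c=cam("wrist",st)
n=np.array([.6062,.0505]); u=np.array([.0715,.9974])
S=lambda v,z:(onz(c,315.3,180+(v+.5)/3-.5,z)[:2]-n)@u
print("rear top rim",S(540,.103),"front top rim",S(515,.103),S(520,.103),"cap rear bottom/occl",S(425,.096),S(408,.112))
im=cv2.imread("pics/w3.png"); print(im[300:366,315].mean(1).round().astype(int))
cv2.imwrite("pics/k.png",cv2.convertScaleAbs(cv2.resize(im[300:365,280:352],None,fx=9,fy=9,interpolation=2),alpha=1.8))
```

```text
rear top rim -0.23666334915646742 front top rim -0.22634826144771023 -0.22839659344654292 cap rear bottom/occl -0.19444027640699793 -0.17944998855663127
[ 88  82  78  78  78  76  74  62  46  40  41  40  40  40  41  48  59  62
  62  60  60  59  60  64  88 115 111  83  64  82 109 107  80  64  81 108
 104  76  64  83 111 102  74  63  85 113  99  71  58  48  43  41  41  46
  54  59  59  58  58  69 109 129 132 134 134 135]
```

View pics/k.png

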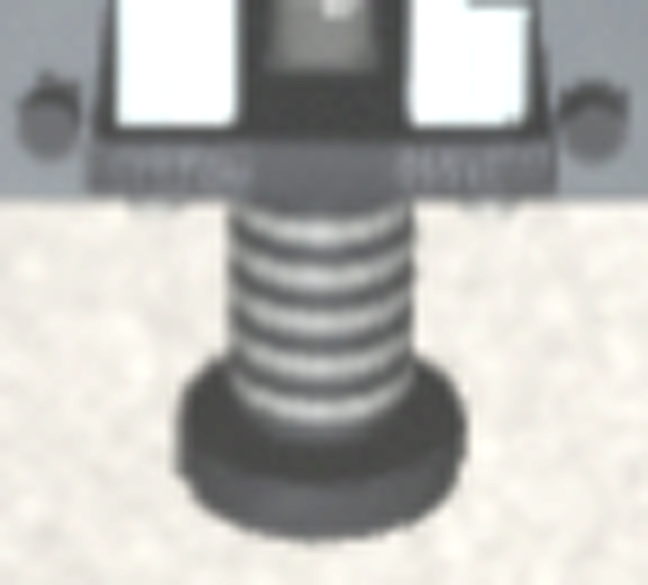

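play_rows(increments=[{"dx":-0.03,"dy":0,"dz":0,"rx":0,"ry":0,"rz":0,"jaw":0.065},{"dx":-0.08,"dy":0,"dz":0,"rx":0,"ry":0,"rz":0,"jaw":0.065},{"dx":-0.13,"dy":0,"dz":0,"rx":0,"ry":0,"rz":0,"jaw":0.065},{"dx":-0.18,"dy":0,"dz":0.02,"rx":0,"ry":0,"rz":0,"jaw":0.065},{"dx":-0.205,"dy":0,"dz":0.045,"rx":0,"ry":0,"rz":0,"jaw":0.065},{"dx":-0.212,"dy":0,"dz":0.07,"rx":0,"ry":0,"rz":0,"jaw":0.065},{"dx":-0.212,"dy":0,"dz":0.07,"rx":0,"ry":0,"rz":0,"jaw":0.065},{"dx":-0.212,"dy":0,"dz":0.07,"rx":0,"ry":0,"rz":0,"jaw":0.065},{"dx":-0.212,"dy":0,"dz":0.07,"rx":0,"ry":0,"rz":0,"jaw":0.065}])

```text
time_s: 13.2
eef_pos: [0.5914, -0.1583, 0.1502]
tcp_rot: [2.298, 2.142, -0.0]
contact_force: [0.3, 0.7, -1.3]
grip_width: 0.0648
```

Run:
```python
from h import *
n=np.array([.6062,.0505]); u=np.array([.0715,.9974])
st=manip.read_state(); print(st["eef_pos"],st["contact_force"]); go([*(n-.21*u),.068],np.radians(85.9),st)
im,c,_=shot("wrist","w7")
print([proj(c,[*(n-.21*u),.096])],proj(c,[*(n-.192*u),.096]),proj(c,[*(n-.228*u),.103]),proj(c,[*(n-.237*u),.103]))
# sleeve: brightness profile across column at the sleeve row
g=cv2.cvtColor(im,6); x,y=proj(c,[*(n-.21*u),.09]).round().astype(int); print(x,y,g[y-3:y+3,x-50:x+50].mean(0).astype(int))
```

```text
[ 0.59136038 -0.15828332  0.15023428] [ 0.28115933  0.69803258 -1.34735437]
shift [-0.0007 -0.0001  0.0822] turn [0.0001 0.0002 0.0012]
[array([313.65379561, 267.71817311])] [313.65830661 235.43592344] [313.58611172 303.96311882] [313.58693991 319.05251167]
314 264 [ 91  91  91  90  90  90  90  90  90  90  91  91  91  90  90  90  90  90
  90  89  89  89  89  89  89  90  90  90  90  89  78  67  63  60  59  57
  55  53  53  52  54  55  57  59  62  64  65  65  68  71  72  69  65  62
  60  58  57  56  55  52  52  51  53  53  54  56  57  59  61  66  88  99
 101 101 101 101 101 102 102 101 101 101 100 100 100 100 101 100 101 103
 103 103 103 103 103 103 103 103 103 102]
```

play_rows(increments=[{"dx":0,"dy":0,"dz":0.02,"rx":0,"ry":0,"rz":0,"jaw":0.065},{"dx":0,"dy":0,"dz":0.045,"rx":0,"ry":0,"rz":0,"jaw":0.065},{"dx":0,"dy":0,"dz":0.068,"rx":0,"ry":0,"rz":0,"jaw":0.065},{"dx":0,"dy":0,"dz":0.082,"rx":0,"ry":0,"rz":0,"jaw":0.065},{"dx":0,"dy":0,"dz":0.082,"rx":0,"ry":0,"rz":0,"jaw":0.065},{"dx":0,"dy":0,"dz":0.082,"rx":0,"ry":0,"rz":0,"jaw":0.045},{"dx":0,"dy":0,"dz":0.082,"rx":0,"ry":0,"rz":0,"jaw":0.03},{"dx":0,"dy":0,"dz":0.082,"rx":0,"ry":0,"rz":0,"jaw":0.015},{"dx":0,"dy":0,"dz":0.082,"rx":0,"ry":0,"rz":0,"jaw":0.01},{"dx":0,"dy":0,"dz":0.082,"rx":0,"ry":0,"rz":0,"jaw":0.01},{"dx":0,"dy":0,"dz":0.082,"rx":0,"ry":0,"rz":0,"jaw":0.01},{"dx":0,"dy":0,"dz":0.082,"rx":0,"ry":0,"rz":0,"jaw":0.01}])

```text
time_s: 14.75
eef_pos: [0.5903, -0.1593, 0.0682]
tcp_rot: [-2.299, -2.14, 0.002]
contact_force: [-3.0, 1.0, 6.1]
grip_width: 0.0202
```

play_rows(increments=[{"dx":-0.002,"dy":0,"dz":0,"rx":0,"ry":0,"rz":0,"jaw":0.01},{"dx":-0.004,"dy":0,"dz":0,"rx":0,"ry":0,"rz":0,"jaw":0.01},{"dx":-0.006,"dy":0,"dz":0,"rx":0,"ry":0,"rz":0,"jaw":0.01},{"dx":-0.008,"dy":0,"dz":0,"rx":0,"ry":0,"rz":0,"jaw":0.01},{"dx":-0.01,"dy":0,"dz":0,"rx":0,"ry":0,"rz":0,"jaw":0.01},{"dx":-0.012,"dy":0,"dz":0,"rx":0,"ry":0,"rz":0,"jaw":0.01},{"dx":-0.012,"dy":0,"dz":0,"rx":0,"ry":0,"rz":0,"jaw":0.01}])

```text
time_s: 15.62
eef_pos: [0.5896, -0.1703, 0.0682]
tcp_rot: [-2.298, -2.14, 0.0]
contact_force: [-4.3, 3.8, 8.0]
grip_width: 0.0202
```

play_rows(increments=[{"dx":-0.0015,"dy":0,"dz":0,"rx":0,"ry":0,"rz":0,"jaw":0.01},{"dx":-0.003,"dy":0,"dz":0,"rx":0,"ry":0,"rz":0,"jaw":0.01},{"dx":-0.0045,"dy":0,"dz":0,"rx":0,"ry":0,"rz":0,"jaw":0.01},{"dx":-0.006,"dy":0,"dz":0,"rx":0,"ry":0,"rz":0,"jaw":0.01},{"dx":-0.006,"dy":0,"dz":0,"rx":0,"ry":0,"rz":0,"jaw":0.01}])

```text
time_s: 16.25
eef_pos: [0.5892, -0.1761, 0.0682]
tcp_rot: [-2.297, -2.14, 0.0]
contact_force: [-5.1, 4.3, 8.9]
grip_width: 0.0202
```

play_rows(increments=[{"dx":-0.001,"dy":0,"dz":0,"rx":0,"ry":0,"rz":0,"jaw":0.01},{"dx":-0.002,"dy":0,"dz":0,"rx":0,"ry":0,"rz":0,"jaw":0.01},{"dx":-0.003,"dy":0,"dz":0,"rx":0,"ry":0,"rz":0,"jaw":0.01},{"dx":-0.003,"dy":0,"dz":0,"rx":0,"ry":0,"rz":0,"jaw":0.01}])

```text
time_s: 16.75
eef_pos: [0.5889, -0.1788, 0.0682]
tcp_rot: [-2.297, -2.14, -0.0]
contact_force: [-5.3, 4.1, 9.3]
grip_width: 0.0202
```

play_rows(increments=[{"dx":-0.001,"dy":0,"dz":0,"rx":0,"ry":0,"rz":0,"jaw":0.01},{"dx":-0.002,"dy":0,"dz":0,"rx":0,"ry":0,"rz":0,"jaw":0.01},{"dx":-0.002,"dy":0,"dz":0,"rx":0,"ry":0,"rz":0,"jaw":0.01}])

```text
time_s: 17.12
eef_pos: [0.5888, -0.1806, 0.0683]
tcp_rot: [-2.297, -2.14, -0.0]
contact_force: [-6.3, 5.4, 9.4]
grip_width: 0.0198
```

play_rows(increments=[{"dx":-0.001,"dy":0,"dz":0,"rx":0,"ry":0,"rz":0,"jaw":0.01},{"dx":-0.002,"dy":0,"dz":0,"rx":0,"ry":0,"rz":0,"jaw":0.01},{"dx":-0.0025,"dy":0,"dz":0,"rx":0,"ry":0,"rz":0,"jaw":0.01},{"dx":-0.0025,"dy":0,"dz":0,"rx":0,"ry":0,"rz":0,"jaw":0.01}])

```text
time_s: 17.62
eef_pos: [0.5887, -0.183, 0.0682]
tcp_rot: [-2.297, -2.14, -0.0]
contact_force: [-5.1, 5.5, 9.5]
grip_width: 0.02
```

play_rows(increments=[{"dx":-0.001,"dy":0,"dz":0,"rx":0,"ry":0,"rz":0,"jaw":0.01},{"dx":-0.002,"dy":0,"dz":0,"rx":0,"ry":0,"rz":0,"jaw":0.01},{"dx":-0.0025,"dy":0,"dz":0,"rx":0,"ry":0,"rz":0,"jaw":0.01},{"dx":-0.0025,"dy":0,"dz":0,"rx":0,"ry":0,"rz":0,"jaw":0.01}])

```text
time_s: 18.12
eef_pos: [0.5885, -0.1853, 0.0682]
tcp_rot: [-2.296, -2.14, -0.001]
contact_force: [-5.0, 6.4, 9.3]
grip_width: 0.0203
```

play_rows(increments=[{"dx":-0.001,"dy":0,"dz":0,"rx":0,"ry":0,"rz":0,"jaw":0.01},{"dx":-0.002,"dy":0,"dz":0,"rx":0,"ry":0,"rz":0,"jaw":0.01},{"dx":-0.0025,"dy":0,"dz":0,"rx":0,"ry":0,"rz":0,"jaw":0.01},{"dx":-0.0025,"dy":0,"dz":0,"rx":0,"ry":0,"rz":0,"jaw":0.01}])

```text
time_s: 18.62
eef_pos: [0.5883, -0.1876, 0.0682]
tcp_rot: [-2.296, -2.14, -0.001]
contact_force: [-5.8, 7.1, 9.1]
grip_width: 0.0202
```

play_rows(increments=[{"dx":-0.001,"dy":0,"dz":0,"rx":0,"ry":0,"rz":0,"jaw":0.01},{"dx":-0.002,"dy":0,"dz":0,"rx":0,"ry":0,"rz":0,"jaw":0.01},{"dx":-0.0025,"dy":0,"dz":0,"rx":0,"ry":0,"rz":0,"jaw":0.01},{"dx":-0.0025,"dy":0,"dz":0,"rx":0,"ry":0,"rz":0,"jaw":0.01}])

```text
time_s: 19.12
eef_pos: [0.5882, -0.1892, 0.0682]
tcp_rot: [-2.295, -2.14, -0.002]
contact_force: [-7.1, 10.3, 11.1]
grip_width: 0.0206
```

play_rows(increments=[{"dx":-0.001,"dy":0,"dz":0,"rx":0,"ry":0,"rz":0,"jaw":0.01},{"dx":-0.002,"dy":0,"dz":0,"rx":0,"ry":0,"rz":0,"jaw":0.01},{"dx":-0.002,"dy":0,"dz":0,"rx":0,"ry":0,"rz":0,"jaw":0.01}])

```text
time_s: 19.5
eef_pos: [0.5882, -0.1899, 0.0682]
tcp_rot: [-2.293, -2.14, -0.003]
contact_force: [-7.6, 12.6, 12.0]
grip_width: 0.0205
```

play_rows(increments=[{"dx":-0.0007,"dy":0,"dz":0,"rx":0,"ry":0,"rz":0,"jaw":0.01},{"dx":-0.0012,"dy":0,"dz":0,"rx":0,"ry":0,"rz":0,"jaw":0.01},{"dx":-0.0012,"dy":0,"dz":0,"rx":0,"ry":0,"rz":0,"jaw":0.01}])

```text
time_s: 19.88
eef_pos: [0.5881, -0.1903, 0.0682]
tcp_rot: [-2.292, -2.14, -0.004]
contact_force: [-7.1, 15.3, 14.0]
grip_width: 0.02
```

play_rows(increments=[{"dx":0.001,"dy":0,"dz":0,"rx":0,"ry":0,"rz":0,"jaw":0.01},{"dx":0.002,"dy":0,"dz":0,"rx":0,"ry":0,"rz":0,"jaw":0.01},{"dx":0.003,"dy":0,"dz":0,"rx":0,"ry":0,"rz":0,"jaw":0.01},{"dx":0.004,"dy":0,"dz":0,"rx":0,"ry":0,"rz":0,"jaw":0.01},{"dx":0.005,"dy":0,"dz":0,"rx":0,"ry":0,"rz":0,"jaw":0.01},{"dx":0.006,"dy":0,"dz":0,"rx":0,"ry":0,"rz":0,"jaw":0.01},{"dx":0.007,"dy":0,"dz":0,"rx":0,"ry":0,"rz":0,"jaw":0.01},{"dx":0.008,"dy":0,"dz":0,"rx":0,"ry":0,"rz":0,"jaw":0.01},{"dx":0.008,"dy":0,"dz":0,"rx":0,"ry":0,"rz":0,"jaw":0.01}])

```text
time_s: 21.0
eef_pos: [0.5885, -0.1853, 0.0682]
tcp_rot: [-2.296, -2.14, -0.001]
contact_force: [-5.0, 6.8, 9.2]
grip_width: 0.0203
```

play_rows(increments=[{"dx":0.001,"dy":0,"dz":0,"rx":0,"ry":0,"rz":0,"jaw":0.01},{"dx":0.002,"dy":0,"dz":0,"rx":0,"ry":0,"rz":0,"jaw":0.01},{"dx":0.003,"dy":0,"dz":0,"rx":0,"ry":0,"rz":0,"jaw":0.01},{"dx":0.003,"dy":0,"dz":0,"rx":0,"ry":0,"rz":0,"jaw":0.01}])

```text
time_s: 21.5
eef_pos: [0.5886, -0.1845, 0.0683]
tcp_rot: [-2.299, -2.14, 0.002]
contact_force: [-4.4, -0.4, 7.0]
grip_width: 0.0206
```

play_rows(increments=[{"dx":-0.0003,"dy":0,"dz":0,"rx":0,"ry":0,"rz":0,"jaw":0.025},{"dx":-0.0003,"dy":0,"dz":0,"rx":0,"ry":0,"rz":0,"jaw":0.045},{"dx":-0.0003,"dy":0,"dz":0,"rx":0,"ry":0,"rz":0,"jaw":0.065},{"dx":-0.0003,"dy":0,"dz":0,"rx":0,"ry":0,"rz":0,"jaw":0.065},{"dx":-0.0003,"dy":0,"dz":0,"rx":0,"ry":0,"rz":0,"jaw":0.065},{"dx":-0.0003,"dy":0,"dz":-0.015,"rx":0,"ry":0,"rz":0,"jaw":0.065},{"dx":-0.0003,"dy":0,"dz":-0.05,"rx":0,"ry":0,"rz":0,"jaw":0.065},{"dx":-0.0003,"dy":0,"dz":-0.09,"rx":0,"ry":0,"rz":0,"jaw":0.065},{"dx":-0.0003,"dy":0,"dz":-0.13,"rx":0,"ry":0,"rz":0,"jaw":0.065},{"dx":-0.0003,"dy":0,"dz":-0.14,"rx":0,"ry":0,"rz":0,"jaw":0.03},{"dx":-0.0003,"dy":0,"dz":-0.14,"rx":0,"ry":0,"rz":0,"jaw":0},{"dx":-0.0003,"dy":0,"dz":-0.14,"rx":0,"ry":0,"rz":0,"jaw":0},{"dx":-0.0003,"dy":0,"dz":-0.14,"rx":0,"ry":0,"rz":0,"jaw":0}])

```text
time_s: 23.12
eef_pos: [0.5883, -0.1842, 0.2061]
tcp_rot: [-2.298, -2.139, 0.004]
contact_force: [0.7, -0.9, -0.7]
grip_width: -0.0
```

Run:
```python
from h import *
st=manip.read_state(); print(st["eef_pos"],st["contact_force"],st["grip_width"]); go([.6021,-.0110,.155],np.radians(85.9),st)
im,c,_=shot("wrist","w8"); cv2.imwrite("pics/w8b.png",cv2.convertScaleAbs(im,alpha=1.4))
```

```text
[ 0.58833273 -0.18415267  0.20611058] [ 0.6700657  -0.90765922 -0.65698349] -4.0156124833660586e-05
shift [0.1737 0.0015 0.051 ] turn [-0.0033  0.0003  0.0001]
```

View pics/w8b.png

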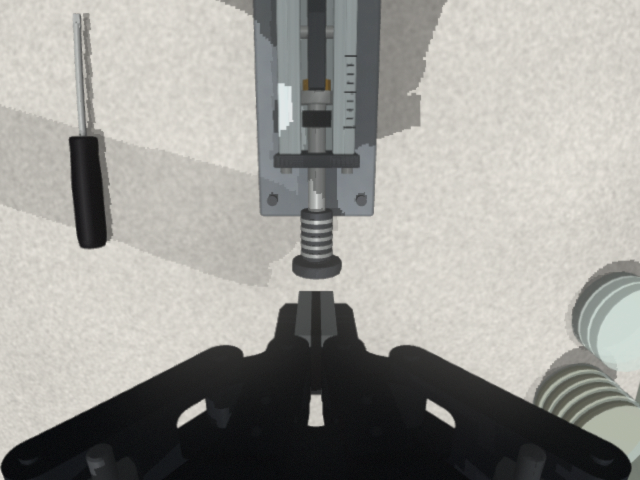

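play_rows(increments=[{"dx":0.03,"dy":0,"dz":0,"rx":0,"ry":0,"rz":0,"jaw":0},{"dx":0.08,"dy":0.0007,"dz":0.01,"rx":0,"ry":0,"rz":0,"jaw":0},{"dx":0.13,"dy":0.001,"dz":0.02,"rx":0,"ry":0,"rz":0,"jaw":0},{"dx":0.165,"dy":0.0015,"dz":0.035,"rx":-0.003,"ry":0,"rz":0,"jaw":0},{"dx":0.174,"dy":0.0015,"dz":0.05,"rx":-0.003,"ry":0,"rz":0,"jaw":0},{"dx":0.174,"dy":0.0015,"dz":0.051,"rx":-0.003,"ry":0,"rz":0,"jaw":0},{"dx":0.174,"dy":0.0015,"dz":0.051,"rx":-0.003,"ry":0,"rz":0,"jaw":0},{"dx":0.174,"dy":0.0015,"dz":0.051,"rx":-0.003,"ry":0,"rz":0,"jaw":0}])

```text
time_s: 24.18
eef_pos: [0.6031, -0.0126, 0.1569]
tcp_rot: [2.3, 2.136, 0.002]
contact_force: [-0.2, -0.9, 0.2]
grip_width: 0.0003
```

Run:
```python
from h import *
st=manip.read_state(); print(st["eef_pos"],st["contact_force"]); go([.6021,-.0110,.118],np.radians(85.9),st)
im,c,_=shot("wrist","w9"); P=[.6021,-.011,.128]; x,y=proj(c,P); print(x,y)
s=cam("scene"); im,c,_=shot("scene","s9")
```

```text
[ 0.60308841 -0.01260936  0.15693299] [-0.20501505 -0.90340713  0.18154578]
shift [ 0.0016 -0.0012  0.0389] turn [ 0.0028  0.0005 -0.0022]
311.15672686716164 282.2183031858633
```

Over the pad. I'll press down in steps until it trips.

play_rows(increments=[{"dx":0.001,"dy":-0.001,"dz":0.015,"rx":0.002,"ry":0,"rz":0,"jaw":0},{"dx":0.001,"dy":-0.001,"dz":0.027,"rx":0.002,"ry":0,"rz":0,"jaw":0},{"dx":0.001,"dy":-0.001,"dz":0.031,"rx":0.002,"ry":0,"rz":0,"jaw":0},{"dx":0.001,"dy":-0.001,"dz":0.034,"rx":0.002,"ry":0,"rz":0,"jaw":0},{"dx":0.001,"dy":-0.001,"dz":0.037,"rx":0.002,"ry":0,"rz":0,"jaw":0},{"dx":0.001,"dy":-0.001,"dz":0.039,"rx":0.002,"ry":0,"rz":0,"jaw":0},{"dx":0.001,"dy":-0.001,"dz":0.039,"rx":0.002,"ry":0,"rz":0,"jaw":0},{"dx":0.001,"dy":-0.001,"dz":0.039,"rx":0.002,"ry":0,"rz":0,"jaw":0}])

```text
time_s: 25.28
eef_pos: [0.6022, -0.0094, 0.1176]
tcp_rot: [-2.299, -2.141, -0.001]
contact_force: [-1.2, 4.2, 5.8]
grip_width: -0.0004
```

Run:
```python
from h import *
im,c,_=shot("scene","s10"); a=cv2.imread("pics/s9.png")
n=np.array([.6062,.0505]); u=np.array([.0715,.9974])
for s in(-.2,-.21,-.22,-.237,-.262): print(s,proj(c,[*(n+s*u),.085]))
d=cv2.absdiff(a,im).max(2)
for nm,p in (("rest",n-.232*u),("drawn",n-.258*u)):
    x,y=proj(c,[*p,.085]).round().astype(int); print(nm,x,y,a[y-1:y+2,x-1:x+2].mean(),im[y-1:y+2,x-1:x+2].mean(), d[y-4:y+5,x-4:x+5].max())
```

```text
-0.2 [200.89460865 228.31836298]
-0.21 [197.65292476 226.54075668]
-0.22 [194.42916459 224.7732277 ]
-0.237 [188.98935516 221.7912401 ]
-0.262 [181.08074357 217.45715926]
rest 191 223 79.51851851851852 76.25925925925925 142
drawn 182 218 47.18518518518518 172.92592592592592 163
```

play_rows(increments=[{"dx":0,"dy":0,"dz":-0.004,"rx":0,"ry":0,"rz":0,"jaw":0},{"dx":0,"dy":0,"dz":-0.01,"rx":0,"ry":0,"rz":0,"jaw":0},{"dx":0,"dy":0,"dz":-0.02,"rx":0,"ry":0,"rz":0,"jaw":0},{"dx":0,"dy":0,"dz":-0.05,"rx":0,"ry":0,"rz":0,"jaw":0},{"dx":0,"dy":0,"dz":-0.1,"rx":0,"ry":0,"rz":0,"jaw":0},{"dx":0,"dy":0,"dz":-0.14,"rx":0,"ry":0,"rz":0,"jaw":0},{"dx":0,"dy":0,"dz":-0.14,"rx":0,"ry":0,"rz":0,"jaw":0},{"dx":0,"dy":0,"dz":-0.14,"rx":0,"ry":0,"rz":0,"jaw":0}])

```text
time_s: 26.32
eef_pos: [0.6016, -0.01, 0.2569]
tcp_rot: [-2.299, -2.14, 0.001]
contact_force: [0.1, 0.3, -0.7]
grip_width: 0.0
```

Run:
```python
from h import *
im,c,st=shot("wrist","w11"); sc,cs,_=shot("scene","s11"); print(st["eef_pos"],st["contact_force"])
n=np.array([.6062,.0505]); u=np.array([.0715,.9974])
# hammer/knob & pad against the first scene picture; case hole (dark disc) and pad by the wrist
a=cv2.imread("pics/scene0.png"); d=cv2.absdiff(a,sc).max(2)
for nm,p in (("knob",[*(n-.225*u),.085]),("pad",[.6021,-.011,.128]),("bottle",[.728,.286,.1]),("jar",[.663,.377,.06])):
    x,y=proj(cs,p).round().astype(int); print(nm,x,y,"mean diff to start",d[y-5:y+6,x-5:x+6].mean().round(1))
x,y=proj(c,[*n,.112]).round().astype(int); g=cv2.cvtColor(im,6)[y-30:y+31,x-30:x+31]
k,l,s,ce=cv2.connectedComponentsWithStats((g<55).astype(np.uint8))
for i in range(1,k):
    if s[i,4]>100: uv=ce[i]+[x-30,y-30]; q=onz(c,*uv,.112)[:2]; print("dark disc",s[i],q,"along,across mm",1e3*(q-n)@u,1e3*(q-n)@[u[1],-u[0]])
# same disc before firing, w6
st6={"eef_pos":np.array([.60687936,.05247032,.2214498]),"tcp_rot":np.array([2.299,2.140,.003])}; c6=cam("wrist",st6)
print("disc in w6", 1e3*(onz(c6,170+288/2,150+183/2,.112)[:2]-n)@u)
```

```text
[ 0.60161803 -0.0100088   0.25694906] [ 0.08475585  0.30772645 -0.73663567]
knob 193 224 mean diff to start 12.8
pad 245 241 mean diff to start 6.3
bottle 338 355 mean diff to start 11.7
jar 395 360 mean diff to start 14.5
dark disc [ 18  19  25  24 463] [0.60652668 0.05012125] along,across mm -0.3544065635424618 0.35291360635455016
disc in w6 -0.5131362478221209
```

```bash
python3 -c "
from cell import manip
print(manip.close_job())"
```

```text
the job is handed in; nothing more can be done
None
```

The case took its blow and the job is handed in at about 26 s. No verdict was reported.

- **Case:** I set the case down between the cheeks under light force and slid it +y until it stopped moving with about 11 N against the anvil. Then I let go, and the picture showed it home.
- **Hammer:** I drew the hammer about 31 mm in small steps. The total pull peaked at about 15 N, of which I estimate 7 to 8 N was on the back stop. Easing it forward, it held at about 25 mm and the pull fell from 6.8 N to roughly zero. I released the knob and a picture confirmed the hammer was held.
- **Firing:** I pressed the pad about 10 mm down. The scene picture then showed the knob gone from its drawn position. I then lifted the arm clear, with contact force near zero.

**Last checks:**
- After firing, the case was within about 0.4 mm of the nest point along and across, and had not moved measurably from before the blow.
- I compared the knob, trigger pad, bottle and jar with the start picture only by image difference. The small differences fit lighting and shadow changes, so I did not measure their positions or the rest and sear angles directly. I did not check the screwdriver after firing.
- I did not see the separate 2 to 4 N ramp bump while drawing. I inferred the catch from the steep rise at the stop and the pull vanishing when I eased forward.

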